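# Hold a freshly glued blank in the sprung bench press

### The arm

A 6-joint arm with a two-finger parallel gripper is mounted at the origin on a cart in front of the work surface, level with it; the furniture and walls round the work are solid. World frame = base frame: x ahead of the robot, y to its left, z up, the work surface at z = 0. Lengths are in mm, angles in rad, forces in N, time in s.
With the tool pointing down it reaches from about 350 to 975 mm from the base axis. Payload 7.1 kg.
Tool frame: the origin (TCP) lies midway between the tips of the shut fingers; the grasp point (between the pads) lies 19 mm behind it (ctrl.pinch_z is the distance from the TCP to the grasp point, in mm); z points along the fingers, y is the direction in which the jaws open and shut (so a half turn about z gives the same grasp; the last joint's range is limited). The gripper opens to 88 mm and grips with 3 to 60 N. Pads are 20 mm wide; open, the fingers measure 115 mm over their backs; the gripper's body (75 mm by 178 mm) begins 61 mm behind the grasp point.
Start: joints at [1.123, 0.423, 1.63, -0, 1.089, -0.019], TCP at [259.83, 568.413, 222.675] pointing down, gripper open.
Joint ranges: [-3, 3], [-0.9, 2.11], [0.09, 2.58], [-1.31, 4.45], [0.11, 2.69], [-2.54, 2.54]. Speed limits (rad/s): [2.39, 2.39, 3.01, 3.14, 3.14, 3.14].

### API

Orientations are given as a rotation vector (axis times angle).
In Python, from workcell import ctrl gives the robot as it stands.
- The arm moves only by the tool jog_arm, never from a script. Its arguments are lists of equal length, an entry for each row: "xyz": the shift along the world's x, y, z in mm, a list of three; "yaw": the turn about the world's z in degrees. A call has 1 to 20 rows; each row shifts and turns the pose as measured when the row begins; what a row does not reach is not made up. A row lasts 1/12 s, in which the tool goes at most 41.7 mm and 7.16 degrees, less where a joint would pass 70% of its speed; a pose out of reach is approached as far as the arm can. A call with a gripper value outside its range is refused whole. "gripper" is the closure, from 0 (fully open) to 1 (shut), set as the call begins (left out, the last holds). The fingers move at their own pace and stop on an object; the grip force is fixed at half the most. Time passes only in rows, so rows that do not move let the fingers close. It gives the time, the measured TCP pose, the force and the opening at its end, in the units of the state.
- ctrl.get_obs(): the state, without advancing time (a new reading comes with each control period).
- ctrl.get_image(name): name is "side" or "top" or "wrist"; returns a dict with "img" (480x640x3 uint8, blue, green, red), "K" (3x3 intrinsics, pixels), "R" (3x3) and "t" (3): a world point X has camera coordinates R X + t. Camera axes: x right, y down, z forward; pixel columns grow to the right and rows downward; lengths in mm; the calibration is good to about 2 mm. A picture is of the moment at which its call begins. There is no depth.
- ctrl.close_job(): hands the job in, once; it reports no verdict.
Trained networks look in a picture, given as the dict that the camera call returned (one of the last four; its "shot" number tells which), for a name from the list of things; names that differ only in an ending like _2 or _b are one class to them, and where a whole thing is asked for, a point or a joint stands for the part that bears it (a point fixed in the world has none). Each returns a list of dicts, best first, with "confidence" (0 to 1); they miss things now and then, are a little off and sometimes report something else, mostly with a low value. They report only what shows in the picture. A call takes as long as a camera call. They do not tell look-alikes from the thing itself.
- ctrl.find_in(picture, thing): "centre" ([column, row] as shares, 0 to 1, of the picture: columns of its width, rows of its height, amid what is visible of it).
- ctrl.regions_of(picture, thing): "region" (480x640 bool, what is visible of it) and "centre" ([column, row] as shares, 0 to 1, of the picture: columns of its width, rows of its height, amid what is visible of it).
- ctrl.pinpoint(picture, thing): "centre" ([column, row] as shares, 0 to 1, of the picture: columns of its width, rows of its height: a listed point, or the origin of a listed thing).
The state is a dict: "t": time; "qpos": joint angles; "qvel": joint speeds; "joint_torque": joint torques, N m; "ee_pos": TCP position; "orientation": TCP orientation; "ft_force": force on the tool from outside, world axes, zero at the start; "moment": the same for the moment, N m; "width": finger opening in mm.
Only numpy, scipy, OpenCV 4.12 (cv2) and the standard library are available. Lean on these libraries where they do the work, as an engineer would, in place of code of your own. Each camera call takes 0.05 s, during which the arm holds its last target.

### The job

Slide the freshly glued wooden blank along the channel of the small hand press, all the way in against the stop at its far end, then press the black grip of the lever down with the fingertips until the sprung plunger stands on the blank and is pushed back about half of its travel; never drive the plunger fully in. Hold it steady there for three seconds and finish while still holding the lever down: do not let go, and leave the tape measure, the sanding block and the glue bottle where they are.

Things in the scene. Friction and masses are not known exactly. Their poses are not given: they have to be found in the camera images.
- press: Grey cast base of a small bench press, fixed to the bench (its place and yaw vary). Origin on the bench top, straight below the pressing point. Its x axis points along the channel towards the stop (away from the robot at yaw 0), its y axis towards the hinge post of the lever, z up. The hinge post stands at y = +120 mm, 106 mm tall.
- press_bed: Aluminium bed of the press, fixed, same yaw as the base; its height is set anew each time (surface 42 to 58 mm above the bench). Origin on the bed's flat surface at the pressing point, same axes as the base. The bed runs from x = -200 to +45 mm and is 74 mm wide; two guide rails 10 mm high leave a channel 53 mm wide along x. The stop, 24 mm high, closes the far end with its face at x = +35 mm. The near end is open.
- stop_face (a point): Point on the face of the stop that the blank must meet, on the channel's centre line, 18 mm above the bed surface.
- glued_blank: Loose wooden blank of two glued layers (dark below, light above), 150 mm long (its x, along the channel), 50 mm wide, 36 mm high, 0.22 kg. Origin at the centre of its underside. It lies in the channel 35 to 65 mm short of the stop; home against the stop its origin is at x = -40 mm of the bed's frame. Push it by its near end face.
- press_lever: Steel hand lever. Origin on its hinge axis, which runs along its own x (parallel to the base's x), 88 mm above the bench. Its own y points from the grip to the hinge, z up. The lever runs from the hinge along its -y across the channel, above the blank. A spring keeps it raised at 0.28 rad above level; it can be pressed down by 0.56 rad in all, and returns when let go. The plunger's axis is at y = -120 mm.
- lever_grip (a point): Centre of the top of the black grip at the free end of the lever: a flat pad 70 mm long (along the lever), 36 mm wide, 18 mm thick. The point is 250 mm from the hinge axis along the lever and 52 mm above it (lever frame). Its height with the lever raised is about 207 mm. The lever's own spring takes about 2 to 5 N here; with the plunger pressed half way about 9 N in all.
- plunger (a joint): Sprung plunger in the lever: 0 = fully out (as found), 0.020 m = fully pushed in; 0.010 is half way. It starts to yield at about 4 N and stiffens by 0.5 N per mm (about 9 N half way). Its steel rod stands 10 mm out of the top of its guide tube at rest and about 20 mm when half in, where a black ring on the rod comes out of the tube. After the foot meets the blank, every 1 mm of plunger travel takes about 2.1 mm at the grip.
- plunger_foot (a point): Centre of the underside of the plunger's round rubber foot, 28 mm across, which comes down on the blank's top 35 mm from its far end. With the lever raised it is 27 to 43 mm higher than the top of the blank.
- tape_measure: Tape measure, 75x89x34 mm, a bystander; origin under its centre.
- sanding_block: Black sanding block, 72x108x38 mm, a bystander; origin under its centre.
- glue_bottle: Upright glue bottle, 55 mm across, 147 mm tall, a bystander; origin under its centre.
There are look-alikes about, which are no part of the job. Several things have the shape of the glued_blank; the one meant has the colours described above.

How it is judged:
By the outcome, as a careful person would: the job done as asked, in the order asked, and still so for the second after the job is handed in, while the arm keeps its last pose, push and grip.
It also fails if it takes over 64 s, if anything falls off the work surface, if the arm or the gripper's body presses on something with over 40 N, if the wrist force passes 120 N, or if a joint passes its speed limit or range.

## Working session

There is one attempt and no reset: what is moved stays moved. The work goes in short steps, Python scripts to look and compute and a tool call to move; the robot and the scene stay as the last step left them, time stands still between calls to the robot, and variables do not carry over. Pictures are saved under pics/ and viewed, and the job is handed in when it is done.

Besides the shell and the picture viewer there is one more tool, called after "Request:" as a command line: name --pt "numbers of a row" for each row, then --argument value for the rest. jog_arm: Moves the arm, as the interface text tells. Its arguments: {"type":"object","properties":{"xyz":{"type":"array","items":{"type":"array","items":{"type":"number"}}},"yaw":{"type":"array","items":{"type":"number"}},"gripper":{"type":"number"}},"required":["xyz","yaw"]}

```bash
mkdir -p pics
python3 - <<'E'
from workcell import ctrl
import cv2,pickle
o=ctrl.get_obs();print({k:o[k] for k in('t','ee_pos','orientation','ft_force','width')})
D={}
for n in('side','top','wrist'):
    p=ctrl.get_image(n);D[n]=p;cv2.imwrite(f'pics/{n}0.png',p['img'])
    print(n,p['K'].tolist() if hasattr(p['K'],'tolist') else p['K'],p['R'],p['t'])
    for th in('press','press_bed','stop_face','glued_blank','press_lever','lever_grip','plunger_foot'):
        r=ctrl.pinpoint(p,th);print(th,[(round(x['centre'][0]*640,1),round(x['centre'][1]*480,1),round(x['confidence'],2)) for x in r])
pickle.dump(D,open('d0.pkl','wb'))
E
```

```text
{'t': 0.0, 'ee_pos': array([259.61577727, 567.91368059, 221.90225679]), 'orientation': array([-6.68397373e-01, -3.06930126e+00,  2.33209213e-03]), 'ft_force': array([ 0.35500077,  0.08657856, -0.4191141 ]), 'width': 87.94122409503416}
side [[559.122360425495, 0.0, 331.7543684613887], [0.0, 559.122360425495, 240.70330047769244], [0.0, 0.0, 1.0]] [[ 0.74466477  0.66740313  0.00688742]
 [ 0.59027295 -0.65371896 -0.47352864]
 [-0.31153206  0.35668555 -0.88075149]] [-435.56687687 -273.39271549 1486.88243774]
press [(381.9, 242.8, 0.78)]
press_bed [(380.9, 236.4, 0.9)]
stop_face [(394.4, 238.0, 0.57)]
glued_blank [(352.9, 213.4, 0.97), (276.7, 256.0, 0.91), (315.1, 325.3, 0.57), (393.0, 242.2, 0.26)]
press_lever [(416.4, 195.8, 0.89), (379.7, 235.4, 0.72), (355.8, 211.7, 0.69)]
lever_grip [(352.0, 224.3, 0.81)]
plunger_foot [(387.5, 217.3, 0.61)]
top [[487.56549442028034, 0.0, 314.0808998386307], [0.0, 487.56549442028034, 241.17763530713307], [0.0, 0.0, 1.0]] [[ 0.00680796 -0.99990286 -0.01216253]
 [-0.99709972 -0.0058659  -0.07587974]
 [ 0.07580103  0.01264384 -0.9970428 ]] [  16.1036344   586.3508694  1307.69526978]
press [(273.1, 230.7, 0.91), (442.5, 220.3, 0.58)]
press_bed [(274.8, 227.2, 0.65)]
stop_face [(272.4, 215.7, 0.91), (275.1, 228.3, 0.33)]
glued_blank [(269.8, 256.6, 0.93), (362.8, 222.9, 0.84), (342.1, 287.0, 0.73)]
press_lever [(227.0, 220.1, 0.61)]
lever_grip [(309.1, 227.6, 0.68)]
plunger_foot [(268.9, 224.5, 0.37)]
wrist [[358.6207574942983, 0.0, 322.0651519288322], [0.0, 358.6207574942983, 243.51676578789372], [0.0, 0.0, 1.0]] [[ 0.41525345  0.90970506  0.00112708]
 [ 0.88080377 -0.40237006  0.24956574]
 [ 0.22748472 -0.1026403  -0.9683572 ]] [-626.09688552  -30.72529532  388.74515622]
press []
press_bed []
stop_face []
glued_blank []
press_lever []
lever_grip []
plunger_foot []
```

Run:
```python
import pickle,cv2
D=pickle.load(open('d0.pkl','rb'))
cv2.imwrite('pics/topz.png',cv2.resize(D['top']['img'][140:340,150:416],None,fx=3,fy=3,interpolation=cv2.INTER_CUBIC))
cv2.imwrite('pics/sidez.png',cv2.resize(D['side']['img'][130:330,240:506],None,fx=3,fy=3,interpolation=cv2.INTER_CUBIC))
```

```text
(no output)
```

View pics/top0.png

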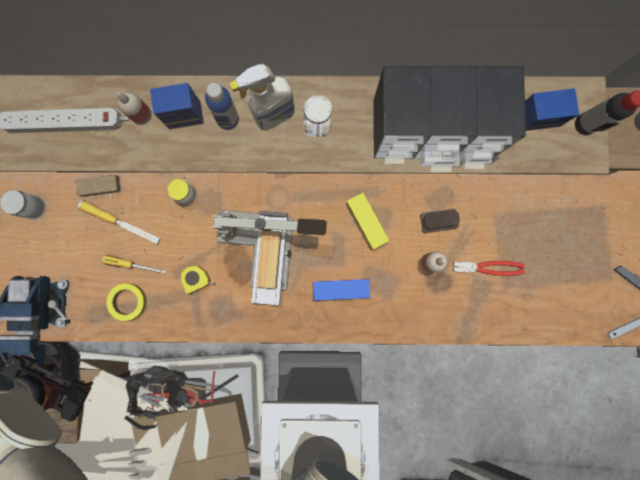

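View pics/side0.png

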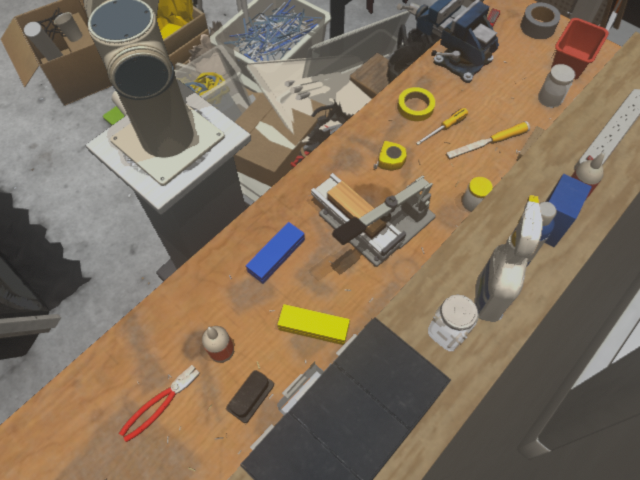

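```bash
ls -la pics
```

```text
total 2040
drwxr-xr-x 2 agent agent   4096 Dec  7 16:45 .
drwxr-xr-x 3 agent agent   4096 Dec  7 16:45 ..
-rw-r--r-- 1 agent agent 429407 Dec  7 16:45 side0.png
-rw-r--r-- 1 agent agent 463907 Dec  7 16:45 sidez.png
-rw-r--r-- 1 agent agent 371667 Dec  7 16:45 top0.png
-rw-r--r-- 1 agent agent 391264 Dec  7 16:45 topz.png
-rw-r--r-- 1 agent agent 415839 Dec  7 16:45 wrist0.png
```

View pics/topz.png

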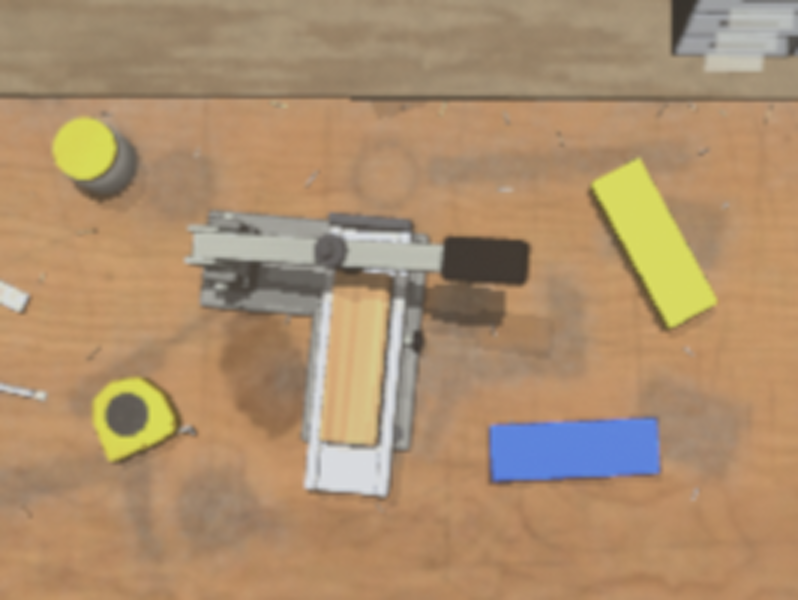

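View pics/sidez.png

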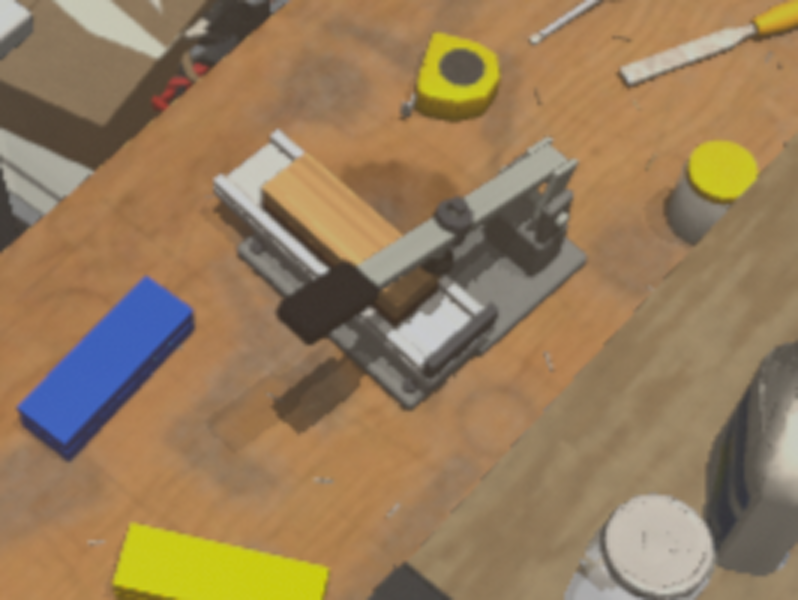

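```bash
cat > h.py <<'E'
import numpy as np,cv2
from scipy.optimize import least_squares
def proj(p,X):
    c=np.asarray(p['R'])@np.asarray(X,float)+np.asarray(p['t']);c=np.asarray(p['K'])@c;return c[:2]/c[2]
def w(P,l):  # press frame -> world, P=(px,py,yaw)
    c,s=np.cos(P[2]),np.sin(P[2]);return np.array([P[0]+c*l[0]-s*l[1],P[1]+s*l[0]+c*l[1],l[2]])
E
python3 - <<'E'
from h import *
import pickle
D=pickle.load(open('d0.pkl','rb'))
# obs: cam, zoompix, fn(v)-> local pt ; v=px,py,yaw,h,blankx(origin), blanky
z={'top':(150,140),'side':(240,130)}
obs=[('top',(307,489),lambda v:(-200,37,v[3]+10)),('top',(389,495),lambda v:(-200,-37,v[3]+10)),
('side',(215,183),lambda v:(-200,-37,v[3]+10)),('side',(277,133),lambda v:(-200,37,v[3]+10)),
('top',(322,441),lambda v:(v[4]-75,v[5]+25,v[3]+36)),('top',(377,445),lambda v:(v[4]-75,v[5]-25,v[3]+36)),
('side',(263,188),lambda v:(v[4]-75,v[5]-25,v[3]+36)),('side',(305,156),lambda v:(v[4]-75,v[5]+25,v[3]+36)),
]
def lev(a,y,zz): return (0,120+np.cos(a)*y-np.sin(a)*zz*-1*-1 if 0 else 120+np.cos(a)*y+np.sin(a)*zz, 88-np.sin(a)*y+np.cos(a)*zz)
G=lev(.28,-250,52);print('grip local',G)
for c,p in(('side',(352.0,224.3)),('top',(309.1,227.6))): obs.append((c,((p[0]-z[c][0])*3,(p[1]-z[c][1])*3),lambda v:G))
def res(v):
    r=[]
    for c,p,f in obs:
        q=proj(D[c],w(v,f(v)));r+=list(q-(np.array(p)/3+z[c]))
    return np.array(r)
s=least_squares(res,[620,80,0,50,-90,0],loss='soft_l1')
print(s.x.round(3));print(res(s.x).reshape(-1,2).round(1))
v=s.x
print('grip',w(v,G),'blank near end top',w(v,(v[4]-75,v[5],v[3]+36)),'travel',-40-v[4])
E
```

```text
grip local (0, np.float64(-105.89336585235881), np.float64(207.06379493318855))
[ 6.15650e+02  1.35976e+02 -6.70000e-02  2.76700e+01 -8.02410e+01
 -7.21000e-01]
[[-1.  -0.1]
 [-0.7 -0.1]
 [-1.3  0.3]
 [-0.3 -0.4]
 [-1.1 -0.4]
 [-0.5 -0.3]
 [-1.3  1.2]
 [-0.4 -0.3]
 [-0.7  0.5]
 [-0.4 -1.9]]
grip [608.5879922   30.31815938 207.06379493] blank near end top [460.70684265 145.60969433  63.66960709] travel 40.24075619588288
```

Request:
jog_arm --pt "12 -31 4" --pt "12 -31 4" --pt "12 -31 4" --pt "12 -31 4" --pt "12 -31 4" --pt "12 -31 4" --pt "12 -31 4" --pt "12 -31 4" --pt "12 -31 4" --pt "12 -31 4" --pt "12 -31 4" --pt "12 -31 4" --pt "12 -31 4" --pt "12 -25 4" --pt "0 0 0" --pt "0 0 0" --yaw '[1.5,1.5,1.5,1.5,1.5,1.5,1.5,1.5,1.5,1.5,1.5,1.5,1.5,1.5,0,0]' --gripper 1

```text
t: 2.53
ee_pos: [431.5, 121.7, 282.8]
orientation: [0.062, 3.135, 0.006]
ft_force: [0.5, 0.3, -0.2]
width: 0.5
```

Run:
```python
from workcell import ctrl
import cv2,pickle
p=ctrl.get_image('wrist');cv2.imwrite('pics/w1.png',p['img']);cv2.imwrite('pics/w1c.png',cv2.resize(p['img'][0:300,120:520],None,fx=2,fy=2,interpolation=cv2.INTER_CUBIC))
for th in('stop_face','glued_blank','lever_grip','plunger_foot'):
        r=ctrl.pinpoint(p,th);print(th,[(round(x['centre'][0]*640,1),round(x['centre'][1]*480,1),round(x['confidence'],2)) for x in r])
pickle.dump(p,open('w1.pkl','wb'))
```

```text
stop_face [(336.3, 391.2, 0.89)]
glued_blank [(182.9, 233.6, 0.88), (335.2, 298.4, 0.87)]
lever_grip []
plunger_foot [(341.3, 300.6, 0.72)]
```

View pics/w1.png

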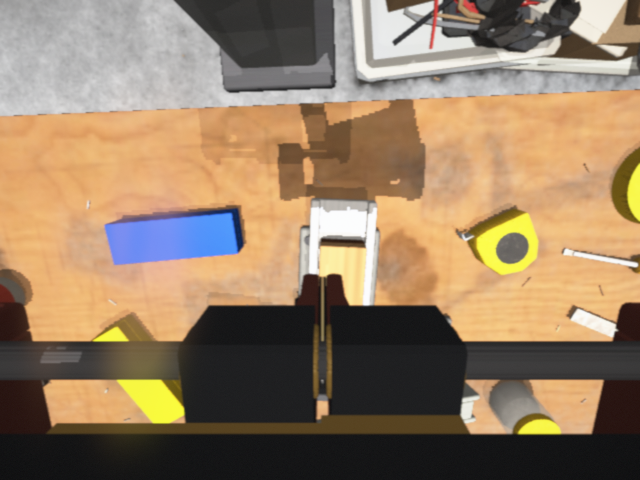

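Run:
```python
import cv2,pickle
p=pickle.load(open('w1.pkl','rb'))
cv2.imwrite('pics/w1z.png',cv2.resize(p['img'][185:310,280:400],None,fx=5,fy=4.8,interpolation=cv2.INTER_CUBIC))
```

```text
(no output)
```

View pics/w1z.png

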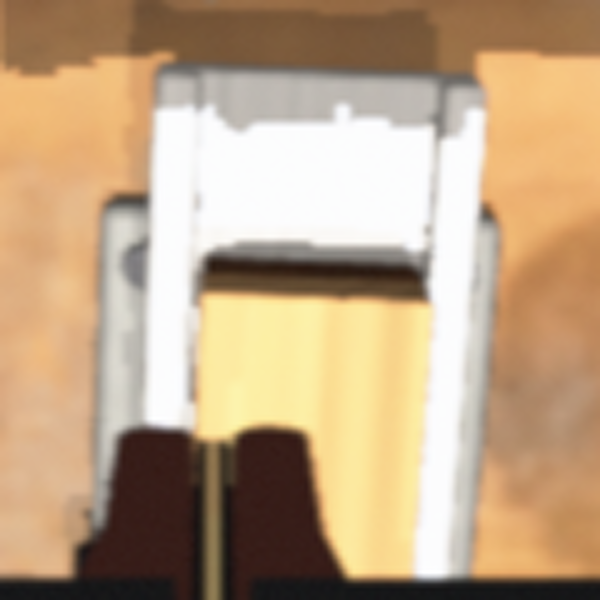

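```bash
cat > fit.py <<'E'
from h import *
import pickle
D=pickle.load(open('d0.pkl','rb'));D['w']=pickle.load(open('w1.pkl','rb'))
Z={'top':lambda p:(150+p[0]/3,140+p[1]/3),'side':lambda p:(240+p[0]/3,130+p[1]/3),'w':lambda p:(280+p[0]/5,185+p[1]/4.8)}
def lev(a,y,zz): return (0,120+np.cos(a)*y+np.sin(a)*zz, 88-np.sin(a)*y+np.cos(a)*zz)
R=lambda s:(lambda v:(-200,s*37,v[3]+10))
B=lambda s:(lambda v:(v[4]-75,v[5]+s*25,v[3]+36))
T=lambda s:(lambda v:lev(.28,s,52))
obs=[('top',(307,489),R(1)),('top',(389,495),R(-1)),('side',(215,181),R(-1)),('side',(277,132),R(1)),
('top',(322,441),B(1)),('top',(377,445),B(-1)),('side',(263,188),B(-1)),('side',(305,156),B(1)),
('w',(158,68),R(-1)),('w',(484,75),R(1)),('w',(203,292),B(-1)),('w',(430,300),B(1)),
('top',(528,262),T(-285)),('top',(443,259),T(-215)),('top',(190,245),lambda v:lev(.28,10,45))][:14]
def res(v):
    return np.array([proj(D[c],w(v,f(v)))-np.array(Z[c](p)) for c,p,f in obs]).ravel()
if __name__=='__main__':
    for sel in (None,'w'):
        o=obs
        if sel:
            obs=[x for x in o if x[0]==sel]
        s=least_squares(res,[620,130,0,50,-90,0],loss='soft_l1')
        v=s.x;print(sel,v.round(3));print(np.c_[res(v).reshape(-1,2).round(1)].tolist())
        print('grip',w(v,lev(.28,-250,52)),'near end top',w(v,(v[4]-75,v[5],v[3]+36)),'travel',-40-v[4])
        obs=o
    for c in D: print(c,-np.asarray(D[c]['R']).T@D[c]['t'])
E
python3 fit.py
```

```text
None [ 6.17695e+02  1.29091e+02 -9.60000e-02  3.56290e+01 -7.78760e+01
  9.10000e-01]
[[-0.9, -1.3], [-0.6, -0.4], [-1.3, -0.2], [0.5, -0.8], [-1.1, -2.5], [-0.4, -1.8], [-0.2, 0.6], [1.2, -0.6], [-1.1, -1.9], [-0.1, 0.4], [-0.8, -1.0], [0.0, -0.2], [-0.2, -0.2], [-0.1, -1.2]]
grip [607.58090328  23.68137054 207.06379493] near end top [465.60524089 144.59834342  71.62942974] travel 37.87575171834993
w [ 6.20023e+02  1.35776e+02 -6.70000e-02  2.86670e+01 -7.70770e+01
 -5.79000e-01]
[[0.0, -0.2], [-0.0, 0.2], [-0.0, 0.2], [0.0, -0.2]]
grip [612.91640961  30.12134628 207.06379493] near end top [468.24998923 145.40336849  64.66666492] travel 37.07656296389388
side [ 948.9391817  -418.37278464 1183.11457909]
top [ 485.41601394    3.00725782 1348.51616138]
wrist [198.61826458 597.10148711 384.81781323]
w [363.18743761 124.42452814 444.52806361]
```

Request:
jog_arm --pt "-8 5 -35" --pt "-8 5 -36" --pt "-8 5 -36" --pt "-8 5 -36" --pt "0 0 0" --pt "0 0 0" --yaw '[-0.5,-0.5,-0.5,-0.5,0,0]'

```text
t: 3.28
ee_pos: [397.7, 149.8, 137.5]
orientation: [0.098, 3.127, 0.008]
ft_force: [1.2, 0.1, 0.3]
width: 0.3
```

Run:
```python
from workcell import ctrl
import cv2,pickle
print(ctrl.get_obs()['ee_pos'])
p=ctrl.get_image('wrist')
pickle.dump(p,open('w2.pkl','wb'))
cv2.imwrite('pics/w2.png',p['img'])
cv2.imwrite('pics/w2z.png',cv2.resize(p['img'][190:340,250:410],None,fx=5,fy=4,interpolation=cv2.INTER_CUBIC))
```

```text
[397.67342868 149.82376778 137.49387806]
```

View pics/w2.png

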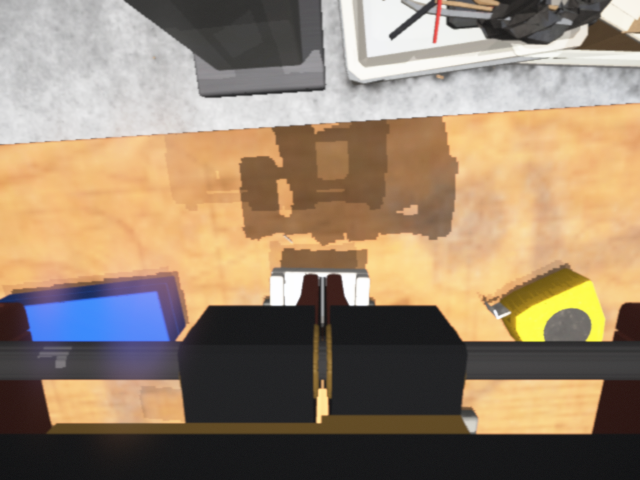

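View pics/w2z.png

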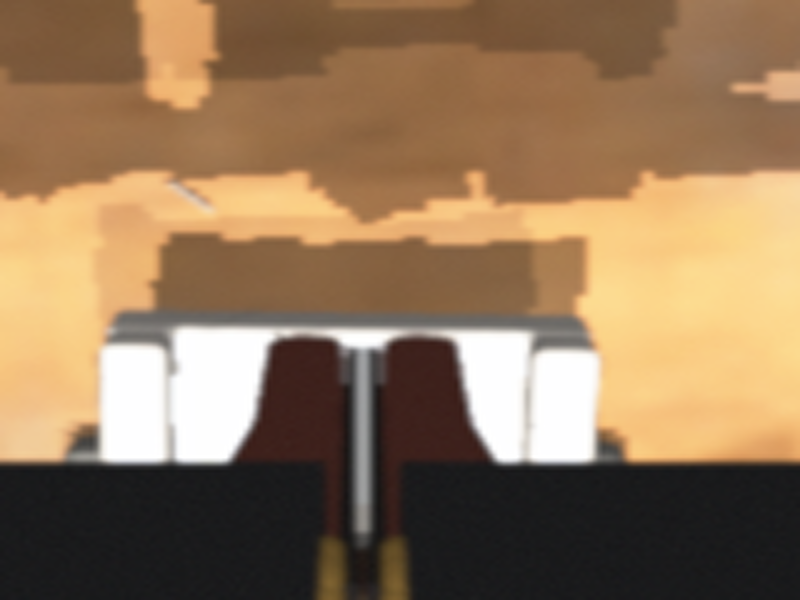

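```bash
python3 - <<'E'
from h import *
import pickle
p=pickle.load(open('w2.pkl','rb'));c=-np.asarray(p['R']).T@p['t'];print(c)
def ray(u,v):
    return np.asarray(p['R']).T@np.linalg.solve(p['K'],[u,v,1.])
for (a,b,wd) in (((103,345),(596,347),74),((170,345),(530,347),53)):
    A=ray(250+a[0]/5,190+a[1]/4);B=ray(250+b[0]/5,190+b[1]/4)
    d=wd/np.linalg.norm(A-B);print('railtop by width',c+A*d,c+B*d)
    for z in (38,52,60,68):
        da=(z-c[2])/A[2];db=(z-c[2])/B[2];print(z,(c+A*da).round(1),(c+B*db).round(1),np.linalg.norm(A*da-B*db).round(1))
E
cat >> fit.py <<'E'
    print('bounded')
    D['w2']=pickle.load(open('w2.pkl','rb'));Z['w2']=lambda p:(250+p[0]/5,190+p[1]/4)
    obs+=[('w2',(103,345),R(-1)),('w2',(596,347),R(1))]
    Cc=lambda s:(lambda v:(-200,s*26.5,v[3]+10))
    obs+=[('w2',(170,345),Cc(-1)),('w2',(530,347),Cc(1))]
    for h in (30,36,42,46,50,54,58):
        s=least_squares(lambda u:res(np.r_[u[:3],h,u[3:]]),[620,130,0,-90,0],loss='soft_l1')
        v=np.r_[s.x[:3],h,s.x[3:]];print(h,v.round(3),s.cost, w(v,lev(.28,-250,52)).round(1),(-40-v[4]).round(1));
        if h in(30,46):print(list(zip([o[0] for o in obs],res(v).reshape(-1,2).round(1).tolist())))
E
python3 fit.py | sed -n '/bounded/,$p'
```

```text
[328.39563185 153.82922803 298.75398398]
railtop by width [420.17696547 111.07768937  45.21441304] [425.11118651 184.91077698  45.78768266]
38 [422.8 109.9  38. ] [428.1 185.9  38. ] 76.2
52 [417.7 112.2  52. ] [422.7 184.1  52. ] 72.1
60 [414.8 113.6  60. ] [419.7 183.2  60. ] 69.8
68 [411.9 114.9  68. ] [416.6 182.2  68. ] 67.4
railtop by width [419.02496294 121.74280402  50.14383157] [422.65451842 174.61657545  50.58043461]
38 [423.5 120.2  38. ] [427.4 175.7  38. ] 55.6
52 [418.3 122.   52. ] [422.1 174.5  52. ] 52.7
60 [415.4 123.   60. ] [419.1 173.8  60. ] 50.9
68 [412.5 124.   68. ] [416.  173.2  68. ] 49.2
bounded
30 [ 6.22057e+02  1.28096e+02 -1.02000e-01  3.00000e+01 -8.16480e+01
  1.16900e+00] 29.313249412914445 [611.3  22.8 207.1] 41.6
[('top', [-0.6, -3.2]), ('top', [-0.5, -2.2]), ('side', [0.1, 2.0]), ('side', [1.9, 1.5]), ('top', [-1.0, -2.8]), ('top', [-0.4, -2.1]), ('side', [0.1, 1.9]), ('side', [1.5, 0.8]), ('w', [-0.5, 1.2]), ('w', [-0.6, 3.8]), ('w', [-0.3, -1.9]), ('w', [-0.1, -0.8]), ('top', [0.2, -1.7]), ('top', [0.3, -2.8]), ('w2', [1.5, -3.5]), ('w2', [-0.5,
[... 514 characters left out ...]
 [0.3, -3.3]), ('top', [-1.2, -1.5]), ('top', [-0.3, -1.0]), ('side', [-1.2, -2.0]), ('side', [0.2, -3.3]), ('w', [-1.7, -0.4]), ('w', [1.1, 1.4]), ('w', [-2.1, -0.2]), ('w', [0.1, 0.3]), ('top', [-0.7, -0.7]), ('top', [-0.7, -1.5]), ('w2', [-2.8, -1.0]), ('w2', [1.4, 0.7]), ('w2', [-1.6, -0.7]), ('w2', [0.1, 0.4])]
50 [ 6.16625e+02  1.30714e+02 -8.40000e-02  5.00000e+01 -7.96170e+01
 -6.27000e-01] 28.784092122547193 [607.7  25.2 207.1] 39.6
54 [ 6.15416e+02  1.30669e+02 -8.30000e-02  5.40000e+01 -7.93080e+01
 -7.37000e-01] 38.28184983444974 [606.6  25.1 207.1] 39.3
58 [ 6.14194e+02  1.30520e+02 -8.30000e-02  5.80000e+01 -7.89460e+01
 -8.34000e-01] 50.290380765207615 [605.5  25.  207.1] 38.9
```

Request:
jog_arm --pt "18 -2 0" --pt "19 -2 -10" --pt "0 0 -25" --pt "0 0 -25" --pt "0 0 -15" --pt "0 0 0" --yaw '[-1,0,0,0,0,0]'

```text
t: 3.83
ee_pos: [449.3, 149.6, 74.2]
orientation: [0.119, 3.102, 0.021]
ft_force: [-0.1, -0.5, -0.0]
width: 0.7
```

Run:
```python
from workcell import ctrl
import cv2
o=ctrl.get_obs();print(o['ee_pos'],o['ft_force'])
p=ctrl.get_image('side');cv2.imwrite('pics/s2.png',cv2.resize(p['img'][130:330,240:506],None,fx=3,fy=3,interpolation=cv2.INTER_CUBIC))
```

```text
[449.31640016 149.60831853  74.22323795] [-0.09028935 -0.54763847 -0.04249214]
```

View pics/s2.png

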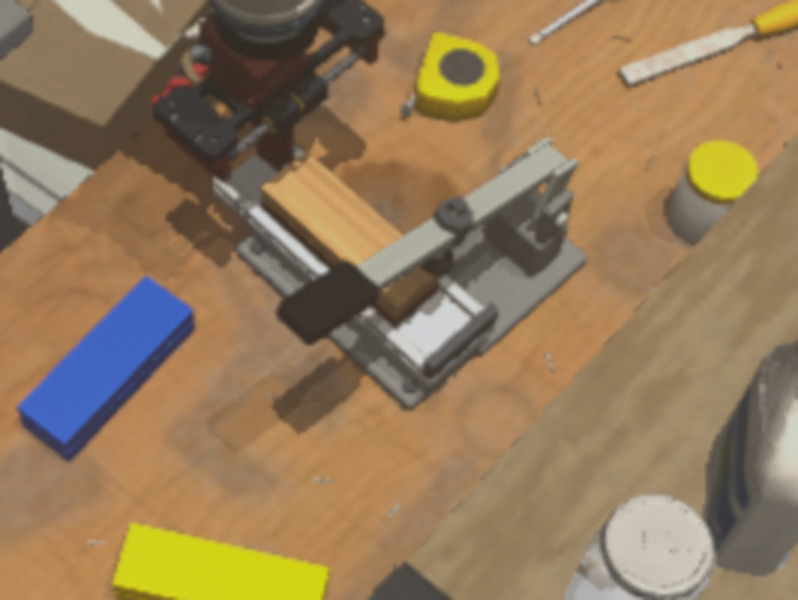

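Request:
jog_arm --pt "-8 -3 0" --pt "0 -2 -6" --pt "0 0 -6" --pt "0 0 0" --yaw '[0,0,0,0]'

```text
t: 4.22
ee_pos: [445.6, 145.6, 68.8]
orientation: [0.118, 3.091, 0.027]
ft_force: [-0.2, 0.3, 1.2]
width: 0.6
```

Request:
jog_arm --pt "-1 0 -4" --pt "0 0 -4" --pt "0 0 -4" --pt "0 0 0" --yaw '[0,0,0,0]'

```text
t: 4.55
ee_pos: [445.2, 145.8, 56.8]
orientation: [0.118, 3.089, 0.028]
ft_force: [0.0, 0.1, 0.2]
width: 0.5
```

Request:
jog_arm --pt "4 -0.4 0.5" --pt "4 -0.4 0.5" --pt "4 -0.4 0" --pt "4 -0.4 0" --pt "4 -0.4 0" --pt "4 -0.4 0" --pt "4 -0.4 0" --yaw '[0,0,0,0,0,0,0]'

```text
t: 5.13
ee_pos: [473.6, 142.4, 57.0]
orientation: [0.117, 3.094, 0.026]
ft_force: [-1.2, -0.1, 0.3]
width: 0.4
```

Request:
jog_arm --pt "3 -0.3 0" --pt "3 -0.3 0" --pt "3 -0.3 0" --pt "2 -0.2 0" --pt "2 -0.2 0" --pt "0 0 0" --yaw '[0,0,0,0,0,0]'

```text
t: 5.63
ee_pos: [489.4, 140.9, 57.0]
orientation: [0.118, 3.093, 0.026]
ft_force: [-0.1, -1.1, 0.8]
width: 0.6
```

Request:
jog_arm --pt "2 -0.2 0" --pt "2 -0.2 0" --pt "1.5 -0.1 0" --yaw '[0,0,0]'

```text
t: 5.88
ee_pos: [492.2, 140.2, 56.6]
orientation: [0.119, 3.099, 0.025]
ft_force: [-8.7, 2.2, 5.7]
width: 0.4
```

Run:
```python
from workcell import ctrl
import cv2
o=ctrl.get_obs();print(o['ee_pos'],o['ft_force'])
p=ctrl.get_image('side');cv2.imwrite('pics/s3.png',cv2.resize(p['img'][160:290,290:420],None,fx=5,fy=4.6,interpolation=cv2.INTER_CUBIC))
```

```text
[492.16036556 140.19422211  56.61178291] [-8.74513993  2.16861449  5.70589749]
```

View pics/s3.png

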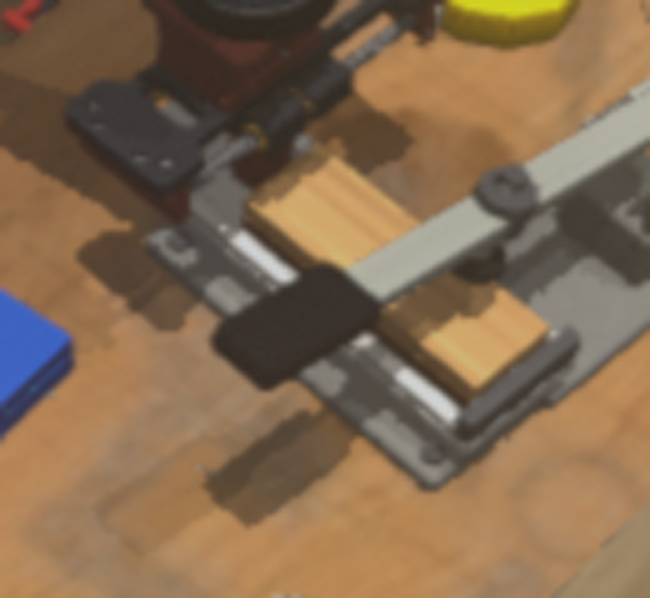

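Request:
jog_arm --pt "1.5 -0.1 0" --pt "1 -0.1 0" --yaw '[0,0]'

```text
t: 6.1
ee_pos: [492.1, 139.9, 56.3]
orientation: [0.119, 3.104, 0.024]
ft_force: [-4.6, 1.7, 2.5]
width: 0.0
```

Request:
jog_arm --pt "-8 0.7 0" --pt "-10 0.8 3" --pt "-2 0 25" --pt "0 0 35" --pt "0 0 35" --pt "0 0 35" --pt "0 0 35" --pt "0 0 25" --pt "0 0 0" --yaw '[0,0,0,0,0,0,0,0,0]'

```text
t: 6.85
ee_pos: [464.4, 140.9, 256.9]
orientation: [0.117, 3.103, 0.022]
ft_force: [1.4, -0.2, 0.7]
width: 0.3
```

Run:
```python
from workcell import ctrl
from h import *
import pickle
o=ctrl.get_obs();print(o['ee_pos'],o['orientation'],o['ft_force'])
D={}
for n,(x0,y0) in(('side',(310,170)),('top',(210,185))):
    p=ctrl.get_image(n);D[n]=p;cv2.imwrite(f'pics/{n}4.png',cv2.resize(p['img'][y0:y0+100,x0:x0+130],None,fx=6,fy=6,interpolation=cv2.INTER_CUBIC))
    for th in('stop_face','glued_blank','lever_grip','plunger_foot'):
        r=ctrl.pinpoint(p,th);print(n,th,[(round(x['centre'][0]*640,1),round(x['centre'][1]*480,1),round(x['confidence'],2)) for x in r])
pickle.dump(D,open('d4.pkl','wb'))
```

```text
[464.43762182 140.87553618 256.86532935] [0.11741495 3.10344604 0.02187237] [ 1.39324714 -0.16778751  0.67009982]
side stop_face [(393.2, 242.2, 0.72)]
side glued_blank [(367.1, 224.4, 0.79), (276.9, 256.1, 0.58), (314.3, 328.4, 0.58)]
side lever_grip [(349.5, 225.0, 0.73)]
side plunger_foot [(384.8, 217.7, 0.66)]
top stop_face [(273.1, 219.8, 0.81)]
top glued_blank [(341.8, 286.2, 0.89), (365.2, 222.3, 0.8)]
top lever_grip [(308.9, 226.4, 0.65)]
top plunger_foot []
```

View pics/side4.png

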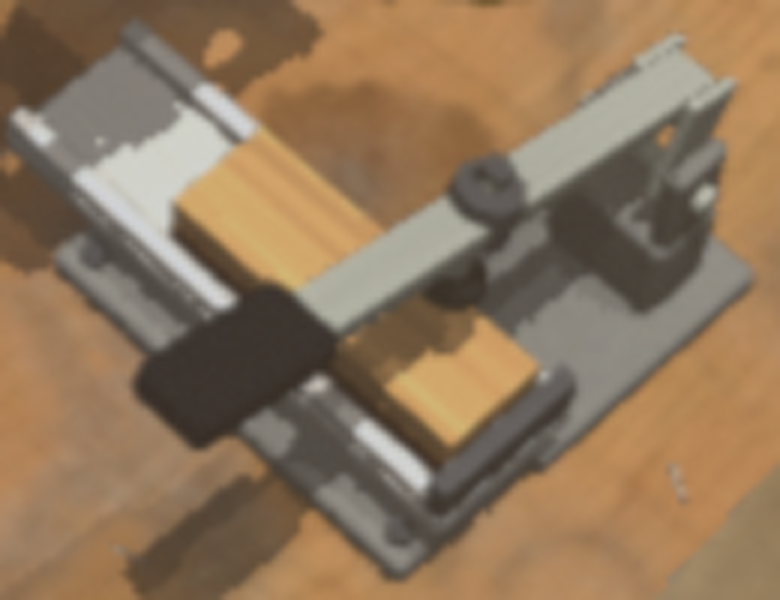

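View pics/top4.png

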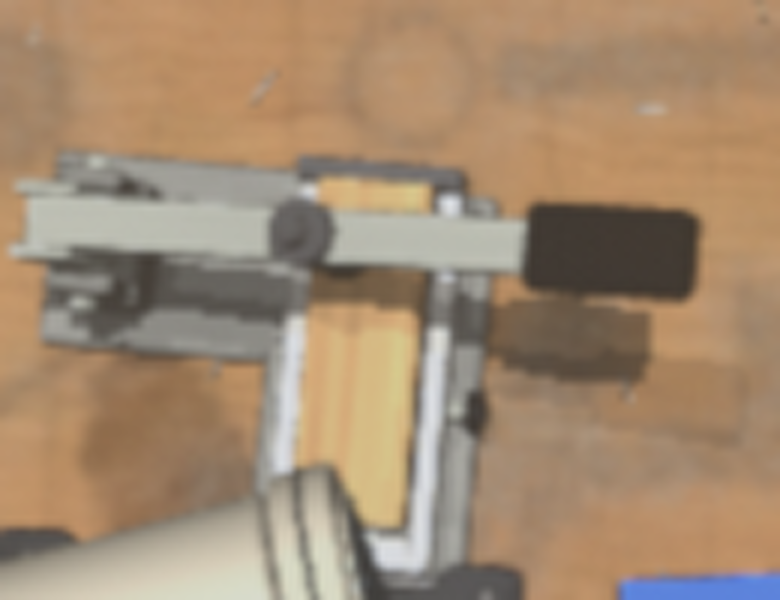

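Run:
```python
from h import *
import pickle
D=pickle.load(open('d4.pkl','rb'))
def bp(p,u,v,z):
    c=-np.asarray(p['R']).T@p['t'];r=np.asarray(p['R']).T@np.linalg.solve(p['K'],[u,v,1.]);return c+r*(z-c[2])/r[2]
print(bp(D['top'],210+612/6,185+251/6,207),bp(D['side'],310+236/6,170+358/6,207),bp(D['side'],349.5,225,207),bp(D['top'],308.9,226.4,207))
# lever kinematics: contact angle
def lev(a,y,zz): return np.array([120+np.cos(a)*y+np.sin(a)*zz, 88-np.sin(a)*y+np.cos(a)*zz])
for a in np.arange(.28,-.28,-.04): print(round(a,2),lev(a,-250,52).round(1))
```

```text
[606.02943472  22.61160687 207.        ] [613.06334797  19.24097067 207.        ] [606.23649627  27.60151138 207.        ] [607.01439201  29.91693667 207.        ]
0.28 [-105.9  207.1]
0.24 [-110.5  197.9]
0.2 [-114.7  188.6]
0.16 [-118.5  179.2]
0.12 [-122.   169.6]
0.08 [-125.   159.8]
0.04 [-127.7  150. ]
0.0 [-130.  140.]
-0.04 [-131.9  130. ]
-0.08 [-133.4  119.9]
-0.12 [-134.4  109.7]
-0.16 [-135.1   99.5]
-0.2 [-135.3   89.3]
-0.24 [-135.2   79.1]
-0.28 [-134.6   68.9]
```

Request:
jog_arm --pt "24 -20 0" --pt "24 -20 0" --pt "24 -20 0" --pt "24 -20 0" --pt "24 -20 0" --pt "16 -14 0" --pt "0 0 0" --pt "0 0 0" --yaw '[0,0,0,0,0,0,0,0]'

```text
t: 8.02
ee_pos: [601.5, 20.3, 244.9]
orientation: [0.115, 3.123, 0.016]
ft_force: [-0.0, 0.3, 0.4]
width: 0.9
```

Request:
jog_arm --pt "6 3 0" --pt "0 0 -12" --pt "0 0 -12" --pt "0 0 -4" --pt "0 0 0" --yaw '[0,0,0,0,0]'

```text
t: 8.43
ee_pos: [604.6, 26.5, 212.6]
orientation: [0.111, 3.127, 0.016]
ft_force: [0.6, 0.2, -0.1]
width: 0.6
```

Run:
```python
from workcell import ctrl
from h import *
o=ctrl.get_obs();print(o['ee_pos'],o['orientation'],o['ft_force'])
for n,(x0,y0) in(('side',(310,150)),('top',(210,185)),('wrist',(0,0))):
    p=ctrl.get_image(n);im=p['img']
    cv2.imwrite(f'pics/{n}5.png',im if n=='wrist' else cv2.resize(im[y0:y0+100,x0:x0+130],None,fx=6,fy=6,interpolation=cv2.INTER_CUBIC))
    print(n,proj(p,o['ee_pos']), (proj(p,o['ee_pos'])-[x0,y0])*6)
```

```text
[604.56043905  26.50256558 212.60993108] [0.11119214 3.12683812 0.01635395] [ 0.61451618  0.16283952 -0.11600864]
side [348.60688409 223.4721547 ] [231.64130456 440.8329282 ]
top [310.29506402 227.19620572] [601.77038411 253.17723431]
wrist [320.70551235 292.74160301] [1924.23307412 1756.44961808]
```

View pics/side5.png

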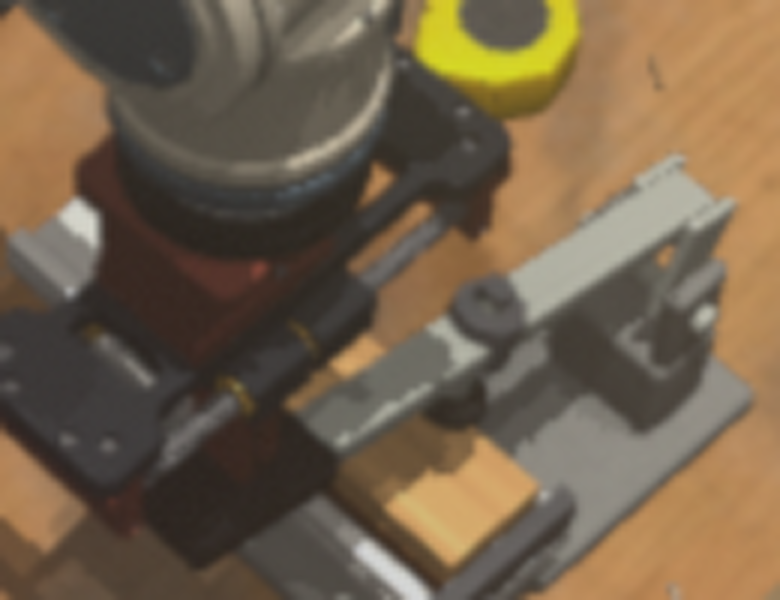

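View pics/wrist5.png

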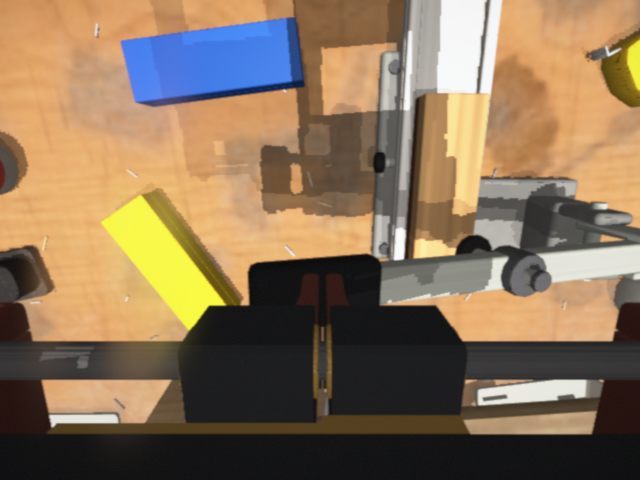

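Request:
jog_arm --pt "1 0 -4" --pt "0 -1 -4" --pt "0 -2 -5" --pt "-0.2 -2.3 -5" --pt "-0.2 -2.2 -5" --pt "-0.2 -2.1 -5" --pt "-0.2 -2 -5" --pt "-0.2 -1.9 -5" --pt "-0.2 -1.8 -5" --yaw '[0,0,0,0,0,0,0,0,0]'

```text
t: 9.33
ee_pos: [606.9, 10.2, 170.6]
orientation: [0.112, 3.119, 0.019]
ft_force: [0.5, 2.6, 2.3]
width: 0.9
```

Request:
jog_arm --pt "-0.2 -1.6 -5" --pt "-0.2 -1.4 -5" --pt "-0.1 -1.3 -5" --pt "-0.1 -1.2 -5" --pt "-0.1 -1.1 -5" --pt "-0.1 -1 -5" --pt "-0.1 -0.9 -5" --pt "0 0 0" --yaw '[0,0,0,0,0,0,0,0]'

```text
t: 10.0
ee_pos: [606.0, 0.3, 130.8]
orientation: [0.112, 3.119, 0.019]
ft_force: [-0.8, 0.2, 3.7]
width: 0.3
```

```bash
cat > look.py <<'E'
import sys
from workcell import ctrl
from h import *
k=sys.argv[1]
o=ctrl.get_obs();print(o['t'],o['ee_pos'],o['ft_force'])
p=ctrl.get_image('wrist');cv2.imwrite(f'pics/wz{k}.png',cv2.resize(p['img'][200:320,400:600],None,fx=4,fy=4,interpolation=cv2.INTER_CUBIC))
p=ctrl.get_image('side');cv2.imwrite(f'pics/sz{k}.png',cv2.resize(p['img'][180:270,340:440],None,fx=6,fy=6,interpolation=cv2.INTER_CUBIC))
E
python3 look.py 6
```

```text
10.0 [6.06033470e+02 3.35904910e-01 1.30838382e+02] [-0.76444821  0.15609539  3.68153306]
```

View pics/wz6.png

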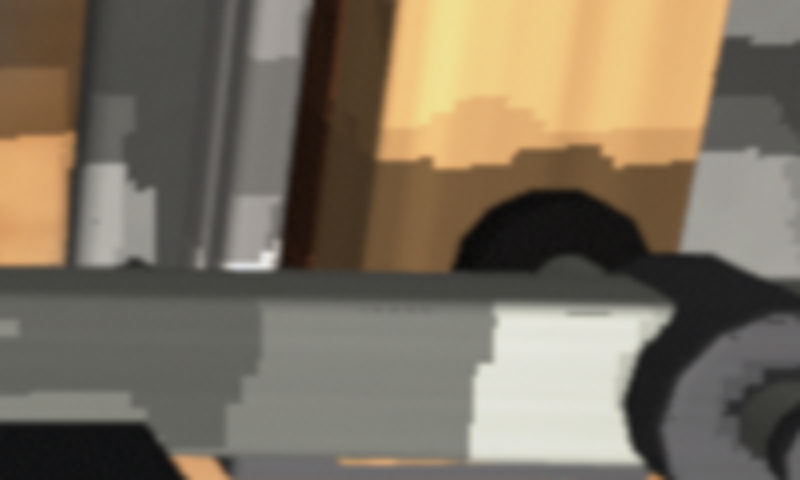

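View pics/sz6.png

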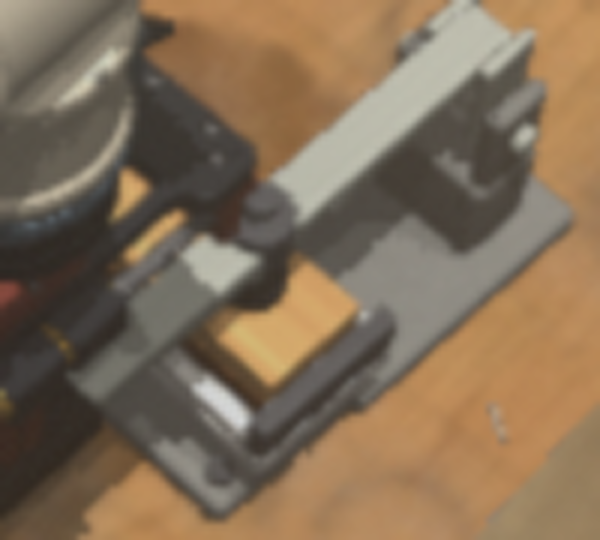

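Request:
jog_arm --pt "0 -0.4 -2.5" --pt "0 -0.4 -2.5" --pt "0 0 0" --yaw '[0,0,0]'

```text
t: 10.35
ee_pos: [606.1, -0.3, 126.9]
orientation: [0.112, 3.119, 0.019]
ft_force: [-1.6, 1.3, 3.9]
width: 0.5
```

Request:
jog_arm --pt "0 -0.4 -2.5" --pt "0 -0.3 -2.5" --pt "0 0 0" --yaw '[0,0,0]'

```text
t: 10.6
ee_pos: [606.1, -1.0, 122.7]
orientation: [0.111, 3.119, 0.019]
ft_force: [-1.1, 1.2, 6.4]
width: 0.8
```

```bash
python3 look.py 7
python3 - <<'E'
from workcell import ctrl
import cv2
p=ctrl.get_image('wrist');cv2.imwrite('pics/wfull7.png',p['img'])
E
```

```text
10.6 [606.08850764  -0.97573279 122.68793166] [-1.10407085  1.22755362  6.41315924]
```

View pics/sz7.png

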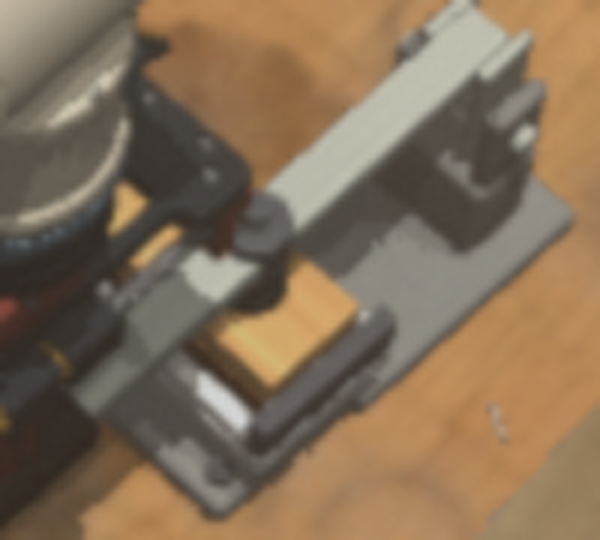

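View pics/wfull7.png

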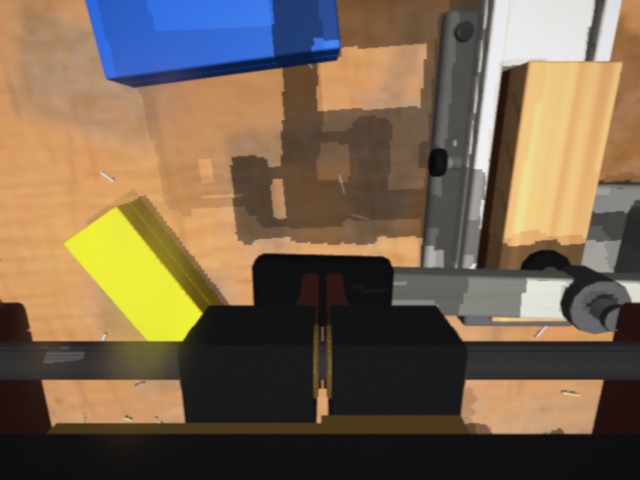

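Request:
jog_arm --pt "0 -0.3 -2.5" --pt "0 -0.3 -2.5" --pt "0 -0.3 -2.5" --pt "0 -0.2 -2.5" --pt "0 -0.2 -2.5" --pt "0 0 0" --yaw '[0,0,0,0,0,0]'

```text
t: 11.25
ee_pos: [606.1, -2.1, 113.4]
orientation: [0.11, 3.118, 0.019]
ft_force: [-1.9, 0.9, 8.9]
width: 0.3
```

```bash
sed -i 's/400:600/480:640/' look.py; python3 look.py 8
```

```text
11.25 [606.06553066  -2.07951771 113.42400945] [-1.92260891  0.92608617  8.88325871]
```

View pics/wz8.png

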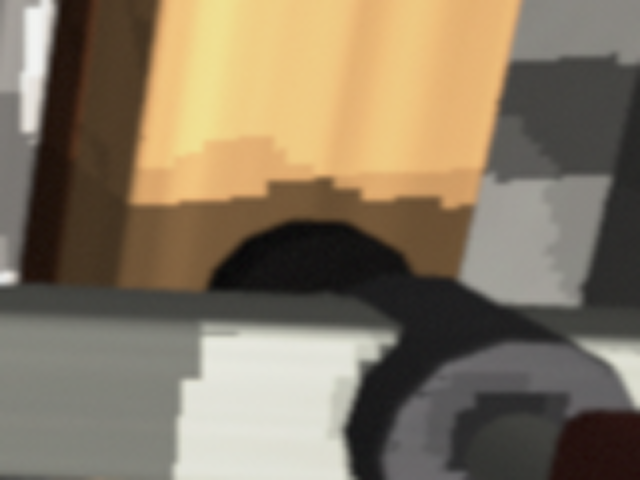

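View pics/sz8.png

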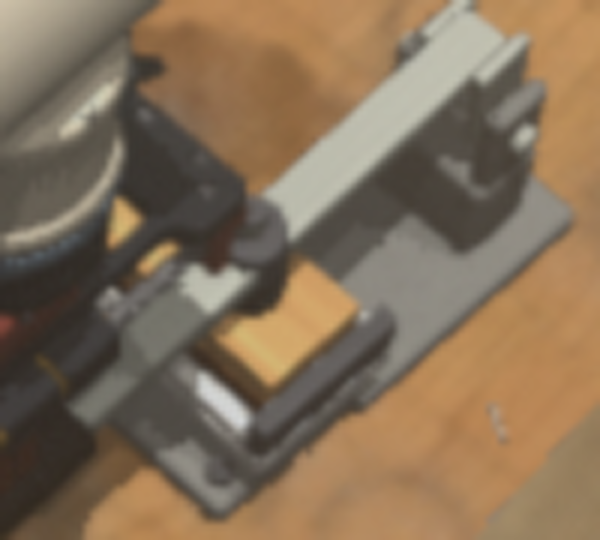

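```bash
cat > look2.py <<'E'
import sys
from workcell import ctrl
from h import *
k=sys.argv[1]
F=[]
for i in range(3):
    p=ctrl.get_image('side');o=ctrl.get_obs();F.append(o['ft_force'])
    a=p['img'][195:245,360:410]
    if i==0: acc=a.astype(float)
    else: acc+=a
print(o['t'],o['ee_pos'],np.mean(F,0),np.array(F)[:,2])
t=ctrl.get_image('top')['img'][200:250,230:280]
g=ctrl.get_image('wrist')['img'][255:345,550:640]
im=np.hstack([cv2.resize(x,(266,266),interpolation=cv2.INTER_CUBIC) for x in((acc/3).astype(np.uint8),t,g)])
im=np.clip(im.astype(float)*1.5,0,255).astype(np.uint8)
cv2.imwrite(f'pics/l{k}.png',im)
E
python3 look2.py 8
```

```text
11.5 [606.04188845  -2.03480017 113.74547314] [-3.02304583  1.43937608  8.66368751] [8.8688091  8.4444015  8.67785194]
```

View pics/l8.png

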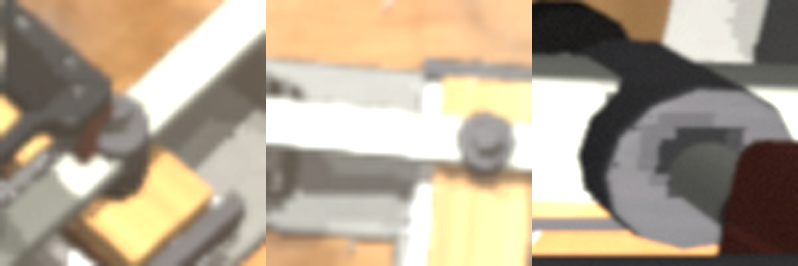

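Request:
jog_arm --pt "0 -0.2 -2.5" --pt "0 -0.1 -2.5" --pt "0 0 0" --yaw '[0,0,0]'

```text
t: 11.85
ee_pos: [606.0, -2.3, 110.7]
orientation: [0.11, 3.117, 0.019]
ft_force: [-2.8, 1.2, 10.0]
width: 0.1
```

```bash
python3 look2.py 9
```

```text
12.0 [606.01858289  -2.27881901 110.94086708] [-3.30255131  1.35851212  9.21974523] [9.24706862 9.16095047 9.2512166 ]
```

View pics/l9.png

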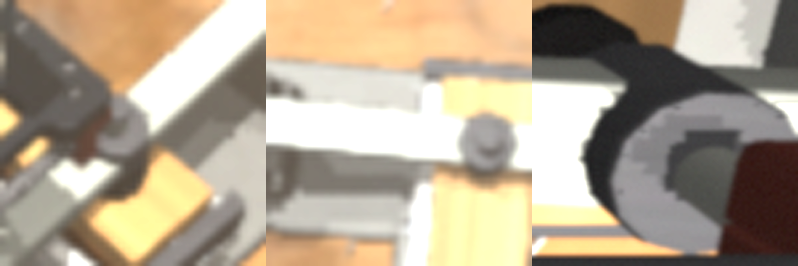

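Request:
jog_arm --pt "0.3 -0.1 -3" --pt "0.3 -0.1 -3" --pt "0 0 -0.5" --yaw '[0,0,0]'

```text
t: 12.35
ee_pos: [606.0, -2.7, 106.4]
orientation: [0.109, 3.118, 0.018]
ft_force: [-1.8, 1.6, 10.3]
width: 0.7
```

```bash
python3 look2.py 10
```

```text
12.5 [606.02521115  -2.65033724 106.69166939] [-3.4545254   0.62727544  9.76208881] [10.43158935  9.16476779  9.68990929]
```

View pics/l10.png

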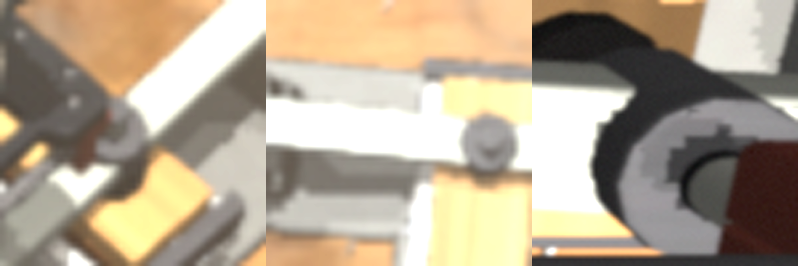

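Request:
jog_arm --pt "0.3 0 -2.5" --pt "0 0 -1" --pt "0 0 0" --yaw '[0,0,0]'

```text
t: 12.85
ee_pos: [606.0, -2.8, 105.4]
orientation: [0.108, 3.118, 0.018]
ft_force: [-2.9, 2.0, 10.1]
width: 0.6
```

```bash
python3 look2.py 11
```

```text
13.0 [606.00361922  -2.70674513 105.52522316] [-3.27256234  1.00289023 10.03275472] [10.08771767 10.14090072  9.86964578]
```

View pics/l11.png

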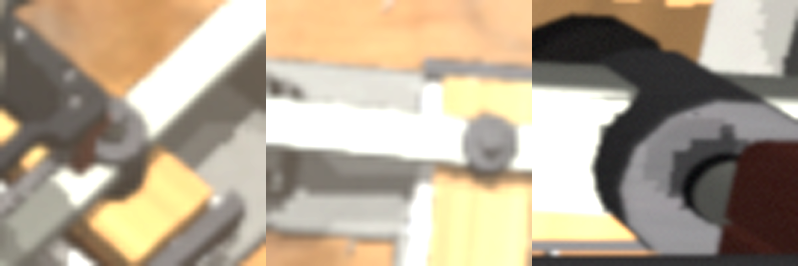

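Request:
jog_arm --pt "0.2 0 -2.5" --pt "0 0 -0.8" --pt "0 0 0" --pt "0 0 0" --pt "0 0 0" --pt "0 0 0" --yaw '[0,0,0,0,0,0]'

```text
t: 13.6
ee_pos: [606.0, -2.6, 106.9]
orientation: [0.107, 3.117, 0.017]
ft_force: [-3.1, 1.3, 9.8]
width: 0.4
```

```bash
python3 look2.py 12
```

```text
13.75 [606.03425224  -2.63263125 106.8947329 ] [-3.68805225  0.7471508  10.42311201] [10.64894664 10.63360777  9.98678162]
```

View pics/l12.png

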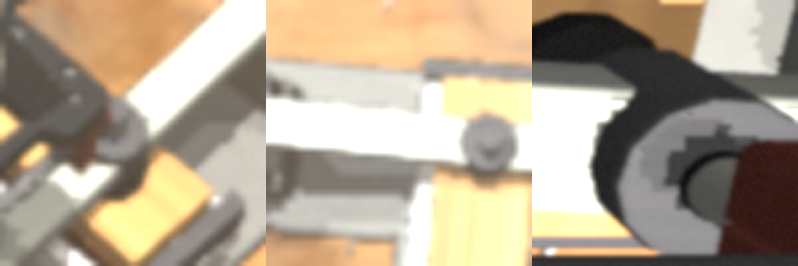

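Request:
jog_arm --pt "0 0 -2.5" --pt "0 0 -2" --pt "0 0 -0.7" --pt "0 0 -0.7" --pt "0 0 -0.7" --pt "0 0 -0.7" --pt "0 0 -0.7" --pt "0 0 -0.7" --yaw '[0,0,0,0,0,0,0,0]'

```text
t: 14.52
ee_pos: [606.0, -2.8, 104.5]
orientation: [0.105, 3.116, 0.017]
ft_force: [-3.2, 0.4, 9.6]
width: 0.5
```

```bash
python3 look2.py 13
```

```text
14.6667 [606.03863099  -2.78145632 104.59940561] [-4.13215854  1.34750804 10.07605233] [ 9.74924612 10.3982251  10.08068576]
```

View pics/l13.png

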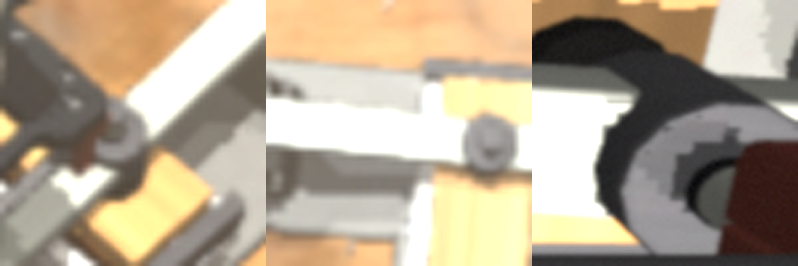

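Request:
jog_arm --pt "0 0 -0.7" --pt "0 0 -0.7" --pt "0 0 -0.7" --pt "0 0 -0.7" --pt "0 0 -0.7" --pt "0 0 -0.7" --pt "0 0 -0.7" --pt "0 0 -0.7" --pt "0 0 -0.7" --pt "0 0 -0.7" --pt "0 0 -0.7" --pt "0 0 -0.7" --pt "0 0 -0.7" --pt "0 0 -0.7" --pt "0 0 -0.7" --pt "0 0 -0.7" --pt "0 0 -0.7" --pt "0 0 -0.7" --pt "0 0 -0.7" --pt "0 0 -0.7" --yaw '[0,0,0,0,0,0,0,0,0,0,0,0,0,0,0,0,0,0,0,0]'

```text
t: 16.43
ee_pos: [606.1, -2.6, 106.6]
orientation: [0.102, 3.112, 0.016]
ft_force: [-2.9, 0.2, 10.1]
width: 0.3
```

Request:
jog_arm --pt "0 0 -2.5" --pt "0 0 -1.6" --pt "0 0 -0.8" --pt "0 0 -0.8" --yaw '[0,0,0,0]'

```text
t: 16.77
ee_pos: [606.0, -2.8, 104.0]
orientation: [0.101, 3.111, 0.015]
ft_force: [-3.6, 0.6, 9.1]
width: 0.6
```

```bash
python3 look2.py 14
python3 - <<'E'
import cv2
from workcell import ctrl
p=ctrl.get_image('wrist');cv2.imwrite('pics/w14.png',cv2.resize(p['img'][250:330,560:640],None,fx=7,fy=7,interpolation=cv2.INTER_CUBIC))
E
```

```text
16.9167 [606.03622524  -2.7776741  104.07302559] [-3.4577461   1.3139569  10.22713038] [10.42990494  9.86353844 10.38794778]
```

View pics/w14.png

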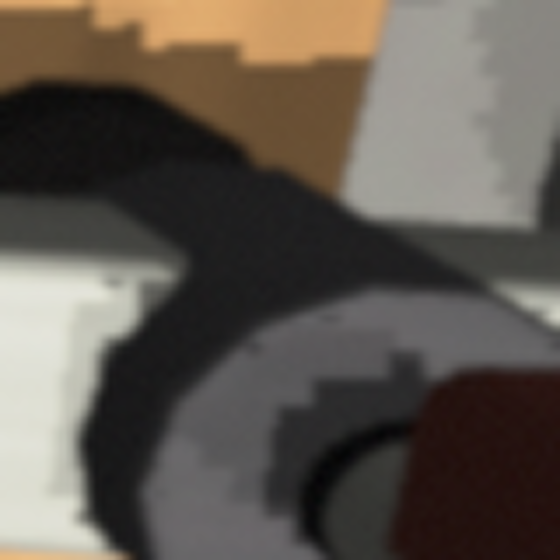

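Run:
```python
import cv2
from workcell import ctrl
a=[]
for i in range(80):
    p=ctrl.get_image('wrist' if i%2 else 'side');o=ctrl.get_obs();a.append((o['ee_pos'][2],o['ft_force'][2]))
    if i==78: cv2.imwrite('pics/s15.png',cv2.resize(p['img'][180:270,340:440],None,fx=6,fy=6))
    if i==79: cv2.imwrite('pics/w15.png',p['img'])
import numpy as np;a=np.array(a);print(o['t'],a[0],a[-1],a.min(0),a.max(0),a.mean(0),o['ee_pos'])
```

```text
21.0667 [104.09704134  10.69223393] [104.12598661  10.4788777 ] [104.06279684   9.29720749] [104.12797238  11.56569901] [104.09717258  10.4590666 ] [606.06618293  -2.80464171 104.12598661]
```

View pics/w15.png

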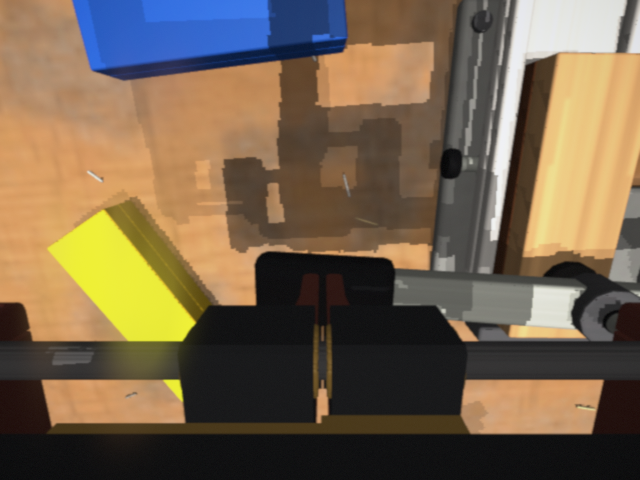

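View pics/s15.png

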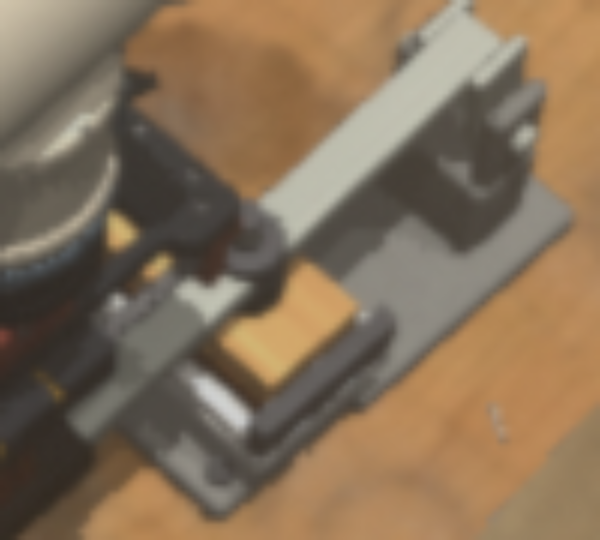

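The grip is centred under the fingertips, and the foot stands on the blank, which is still against the stop. The pose held steady for 4 s, so I'm handing in.

```bash
python3 -c "
from workcell import ctrl
print(ctrl.close_job())"
```

```text
the job is handed in; nothing more can be done
None
```

I slid the glued blank in against the stop, pressed the lever grip down to about half plunger travel, and handed the job in at about 21 s with the lever still held down.

- **Blank:** It stopped advancing under the push, at about 9 N. The side and top pictures both showed its far end at the stop face. The last side picture still showed it there.
- **Plunger:** The foot met the blank at a grip height of about 125 mm, and I ended at 104.1 mm. That gives roughly 9–10 mm of travel, and the wrist camera showed the black ring just out of the tube.
- **Hold:** Over the final 4 s the height varied by less than 0.1 mm, with a mean force of about 10.5 N. Before that, an attempt to hold with small moves let the grip creep up about 2 mm. I corrected this before the final hold.
- **Bystanders:** I never went near the tape measure, sanding block or glue bottle, but made no separate check of them at the end.

Two checks disagreed with what was given:
- **Bed height:** Different picture fits gave between 28 and 42 mm. The height at which the foot met the blank suggests about 44–46 mm, which is inside the stated range.
- **Press force:** It was about 1 N above the expected 9 N. There was also about 3.5 N of sideways drag on the grip, so I relied on the ring and the geometry instead.

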